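# Hold the dusting stencil over four custard cups

## Task

The four custard cups at the far end of the cup box are about to be dusted through the stencil. First slide the clear cover by its black grip all the way towards you along the box, so that it shields the four near cups and bares the four far ones; then lift the steel stencil out of its tray by the wooden grip, carry it across clear of the things standing in between, and hold it still and level about 1 cm above the four bared cups, its wooden grip running along the length of the box and each round opening centred over one cup. Nothing may touch the custard cups, the stencil must not touch the box or the cover, the syrup bottle, sugar shaker and cup stack stay where they stand, and you finish still holding the stencil there in the air.

Things in the scene. Friction and masses are not known exactly. Their poses are not given: they have to be found in the camera images.
- keeper: Fixed light-grey cup box, 282 x 136 mm, walls 51 mm high, with eight custard cups in two rows of four; it stands with its length roughly away from the robot. Origin: centre of its underside, on the worktop. Its x axis runs along its length from the near end to the far end, y across, z up.
- insert: White block in the bottom of the cup box with the eight pleated paper cups of yellow custard fixed in it (cups 59 mm across, 68 mm apart along the box and 62 mm apart across it). Origin: centre of the block's underside, 6 mm above the worktop; axes as those of the box. The custard tops lie 48 to 52 mm above the worktop.
- cups_top (a point): Point at the middle of the four FAR cups (68 mm from the box's centre along its +x), level with the highest custard, 52 mm above the worktop. Its axes are those of the box. The stencil shall hover above this point.
- cover (a joint): How far the clear cover has been slid along the box, in m: 0 = over the four far cups, 0.136 = its stop, over the four near cups. It grows as the cover moves towards the near end (-x of the box), rubs with about 1.5 N and stays where it is left.
- cover_grip (a point): Middle of the upright black grip on the centre of the cover, 79 mm above the worktop. The grip is a bar 16 to 20 mm thick along the box's x, 46 to 50 mm long across the box, and stands from 56 to 94 mm above the worktop. The cover itself is clear with teal ends, 138 x 142 mm, 3 mm thick, its upper face 56 mm above the worktop. Axes as those of the box.
- catch_tray: Fixed shallow grey tray, 166 x 158 mm with a rim 16 mm high, in which the stencil lies flat. Origin: centre of its underside, on the worktop.
- stencil_grip (a point): Centre of the stencil's wooden grip: a straight bar 108 mm long, 18 mm wide and 24 mm high, lying level over the middle of the plate on two posts 80 mm apart, 51 mm above the plate's underside (its lower face 39 mm above the underside). x runs along the bar, y across it, z up. With the plate it weighs about 0.24 kg, the weight right under this point.
- stencil_face (a point): Centre of the underside of the stencil plate. The plate is steel, 122 mm along x (along the grip), 114 mm along y, 3 mm thick, with four round striped openings 40 mm across, 68 mm apart along x and 62 mm apart along y. A half turn leaves it the same. Axes as those of stencil_grip.
- stencil: The whole stencil; origin and axes as stencil_face.
- syrup_bottle: Dark syrup squeeze bottle with a red pointed cap, 59 mm across, 172 mm high, standing between the tray and the box. Origin: centre of its underside.
- sugar_shaker: Steel shaker with a domed pierced cap, 69 mm across, 106 mm high, standing between the tray and the box. Origin: centre of its underside.
- cup_stack: Stack of empty paper cups, 60 mm across, 88 mm high, standing between the tray and the box. Origin: centre of its underside.

How it is judged:
By the outcome, as a careful person would: the job done as asked, in the order asked, and still so for the second after the job is handed in, while the arm keeps its last pose, push and grip.
It also fails if it takes over 54 s, if anything falls off the work surface, if the arm or the gripper's body presses on something with over 40 N, if the wrist force passes 120 N, or if a joint passes its speed limit or range.

## Robot

A 6-joint arm with a two-finger parallel gripper is mounted at the origin on a cart in front of the work surface, level with it; the furniture and walls round the work are solid. World frame = base frame: x ahead of the robot, y to its left, z up, the work surface at z = 0. Lengths are in mm, angles in degrees, forces in N, time in s.
With the tool pointing down it reaches from about 375 to 825 mm from the base axis. Payload 5.5 kg.
Tool frame: the origin (TCP) lies on the centre line of the jaws, within the pads' length; the fingertips stand 25 mm ahead of it and the grasp point (between the pads) lies 6 mm ahead of it; z points along the fingers, y is the line along which they close (so a half turn about z gives the same grasp; the last joint's range is limited). The gripper opens to 85 mm and grips with 20 to 120 N. Pads are 22 mm wide; open, the fingers measure 114 mm over their backs; the gripper's body (76 mm by 85 mm) begins 54 mm behind the grasp point. The pads swing forward as they close: fully open they stand 13 mm farther back than shut.
Start: joints at [68.182, 17.962, -2.699, 69.339, 0, 90], TCP at [222.994, 557.017, 256.299] pointing down, gripper open.
Joint ranges: [-152.73, 152.73], [-39.44, 99.34], [-58.76, 71.6], [-118.89, 123.64], [-81.53, 83.1], [-180, 180]. Speed limits (degrees/s): [136.94, 136.94, 172.46, 180, 180, 180].

## Interface

Orientations are given as a 3x3 rotation matrix whose columns are the frame's x, y, z axes.
In Python, from plant import env gives the robot as it stands.
- The arm moves only by the tool apply_moves, never from a script. Its argument "moves" is a list of rows, each a list of 7 numbers: the shift along the tool's x, y, z in mm, then the turn, a rotation vector about the tool's x, y, z in rad, then the opening, from 0 (shut) to 1 (fully open). A call has 1 to 10 rows; each row is the pose to reach, as a shift and turn from the pose commanded when the call began, along the tool's axes at that moment; what a row does not reach only later rows make up. A row lasts 1/8 s, in which the tool goes at most 62.5 mm and 10.7 degrees, less where a joint would pass 70% of its speed; a pose out of reach is approached as far as the arm can. A call with a gripper value outside its range is refused whole. The fingers move at their own pace and stop on an object; "squeeze" is the grip in N (left out, the last holds). Time passes only in rows, so rows that repeat a pose let the fingers close. It gives the time, the measured TCP pose, the force, the opening and the grip force at its end, in the units of the state.
- env.read_state(): the state, without advancing time (a new reading comes with each control period).
- env.snapshot(name): name is "scene" or "top" or "wrist"; returns a dict with "image" (420x560x3 uint8, red, green, blue), "intrinsics" (3x3 intrinsics, pixels), "distortion" ([k1, k2, p1, p2, k3] as OpenCV has them; the pictures are not rectified), "R" (3x3) and "t" (3): a world point X has camera coordinates R X + t; the wrist camera has in their place "mount" (4x4, takes a point from camera to tool coordinates, whose origin is the TCP and whose axes are the flange's). Camera axes: x right, y down, z forward; pixel columns grow to the right and rows downward; lengths in mm; the calibration is good to about 2 mm. A picture is of the moment at which its call begins: read the wrist's pose just before it. There is no depth.
- env.job_done(): hands the job in; it is judged then, once.
Trained networks look in a picture, given as the dict that the camera call returned (one of the last four; its "shot" number tells which), for a name from the list of things; names that differ only in an ending like _2 or _b are one class to them, and where a whole thing is asked for, a point or a joint stands for the part that bears it (a point fixed in the world has none). Each returns a list of dicts, best first, with "conf" (0 to 1); they miss things now and then, are a little off and sometimes report something else, mostly with a low value. They report only what shows in the picture. A call takes as long as a camera call.
- env.boxes_of(picture, thing): "position" ([column, row] as shares, 0 to 1, of the picture: columns of its width, rows of its height, amid what is visible of it).
The state is a dict: "t": time; "joint_positions": joint angles; "qvel": joint speeds; "effort": joint torques, N m; "position": TCP position; "tool_rot": TCP orientation; "force": force on the tool from outside, world axes, zero at the start; "ft_torque": the same for the moment, N m; "finger_gap": finger opening in mm; "grip_force": force on a finger pad.
Only numpy, scipy, OpenCV 4.12 (cv2) and the standard library are available. Lean on these libraries where they do the work, as an engineer would, in place of code of your own. Each camera call takes 0.05 s, during which the arm holds its last target. There are 200 camera calls.

## Working session

There is one attempt and no reset: what is moved stays moved. The work goes in short steps, Python scripts to look and compute and a tool call to move; the robot and the scene stay as the last step left them, time stands still between calls to the robot, and variables do not carry over. Pictures are saved under pics/ and viewed, at most 10 in all, crops included, and the job is handed in when it is done.

Besides the shell and the picture viewer there is one more tool, called after "Emit:" in YAML: its name, and indented under it one key for each argument. apply_moves: Moves the arm, as the interface text tells. Its arguments: {"type":"object","properties":{"moves":{"type":"array"},"squeeze":{"type":"number"}},"required":["moves"]}

```bash
mkdir -p pics; ls
cat > h.py <<'E'
import numpy as np, cv2, json
from plant import env
def snap(n):
    s=env.read_state(); p=env.snapshot(n)
    if 'mount' in p:
        M=np.array(p['mount']); Rt=np.array(s['tool_rot']); pt=np.array(s['position'])
        Rcw=Rt@M[:3,:3]; c=Rt@M[:3,3]+pt
        p['R']=Rcw.T; p['t']=-Rcw.T@c
    return p
def ray(p,uv):
    K=np.array(p['intrinsics'],float);d=np.array(p['distortion'],float)
    u=cv2.undistortPoints(np.array(uv,float).reshape(-1,1,2),K,d).reshape(-1,2)
    R=np.array(p['R']);t=np.array(p['t']).reshape(3)
    D=np.c_[u,np.ones(len(u))]@R
    return -R.T@t,D
def atz(p,uv,z):
    c,D=ray(p,uv); z=np.broadcast_to(np.asarray(z,float),(len(D),))
    return c+D*((z-c[2])/D[:,2])[:,None]
def proj(p,X):
    K=np.array(p['intrinsics'],float);d=np.array(p['distortion'],float)
    return cv2.projectPoints(np.array(X,float).reshape(-1,1,3),cv2.Rodrigues(np.array(p['R'],float))[0],np.array(p['t'],float),K,d)[0].reshape(-1,2)
def save(p,name):
    cv2.imwrite('pics/'+name,np.array(p['image'])[:,:,::-1])
E
python3 - <<'E'
from h import *
np.set_printoptions(precision=1,suppress=True)
for n in ['top','scene','wrist']:
    p=snap(n); save(p,n+'0.png'); print(n,-np.array(p['R']).T@np.array(p['t']))
    for th,z in [('keeper',30),('cover_grip',79),('stencil_grip',55),('stencil',10),('catch_tray',5),('syrup_bottle',86),('sugar_shaker',53),('cup_stack',44)]:
        for b in env.boxes_of(p,th)[:2]:
            uv=np.array(b['position'])*[560,420]
            print(' ',th,round(b['conf'],2),uv,atz(p,[uv],z)[0])
print(env.read_state())
E
```

```text
pics
top [468.5  -9.7 916.3]
  keeper 0.66 [204.8 198.3] [593.4 186.8  30. ]
  keeper 0.57 [396.3 201.5] [ 584.3 -230.6   30. ]
  cover_grip 0.8 [400.5 168.5] [ 646.8 -229.7   79. ]
  stencil_grip 0.68 [189.3 200.6] [585.1 214.8  55. ]
  stencil 0.84 [190.7 204.7] [581.9 223.1  10. ]
  stencil 0.54 [205.7 197.3] [598.4 189.3  10. ]
  catch_tray 0.92 [205.  198.1] [597.3 191.9   5. ]
  syrup_bottle 0.79 [286.6 155.1] [674.6   6.1  86. ]
  syrup_bottle 0.73 [395.7 201.3] [ 577.4 -215.4   86. ]
  sugar_shaker 0.64 [286.6 196.1] [593.9   6.9  53. ]
  sugar_shaker 0.16 [397.1 201. ] [ 582.3 -226.6   53. ]
  cup_stack 0.67 [292.2 243.9] [493.2  -4.5  44. ]
  cup_stack 0.24 [188.7 203.9] [579.4 218.7  44. ]
scene [   1.5 -380.8  665.9]
  keeper 0.92 [371.1 267.4] [ 577.5 -219.2   30. ]
  keeper 0.65 [258.  239.8] [525.3  15.5  30. ]
  cover_grip 0.86 [399.6 239.9] [ 628.5 -250.5   79. ]
  stencil_grip 0.72 [202.6 197.4] [553.3 187.   55. ]
  stencil 0.81 [198.3 194.9] [596.2 244.5  10. ]
  stencil 0.25 [256.8 241.6] [535.9  27.   10. ]
  catch_tray 0.73 [201.7 198.1] [595.2 233.5   5. ]
  catch_tray 0.69 [225.5 204.7] [605.4 167.4   5. ]
  syrup_bottle 0.83 [302.6 185.1] [676.5  -5.4  86. ]
  sugar_shaker 0.95 [279.3 212.5] [601.5   9.7  53. ]
  cup_stack 0.95 [259.5 241.7] [510.8   0.9  44. ]
wrist [160.5 581.4 374.7]
{'t': 1.35, 'joint_positions': array([68.2, 18. , -2.7, 69.3, -0. , 90. ]), 'qvel': array([ 0.1, -0. ,  0. ,  0.1,  0.1,  0. ]), 'effort': array([  0. , -53.9,  34. ,   0. ,   0. ,  -0. ]), 'position': array([223. , 557.1, 256.3]), 'tool_rot': array([[-0.9,  0.4,  0. ],
       [ 0.4,  0.9,  0. ],
       [-0. ,  0. , -1. ]]), 'force': array([ 0.1, -0.3, -0.5]), 'ft_torque': array([ 0. , -0. ,  0.1]), 'grip_force': 0.0, 'finger_gap': 85.08079318574039}
```

View pics/top0.png

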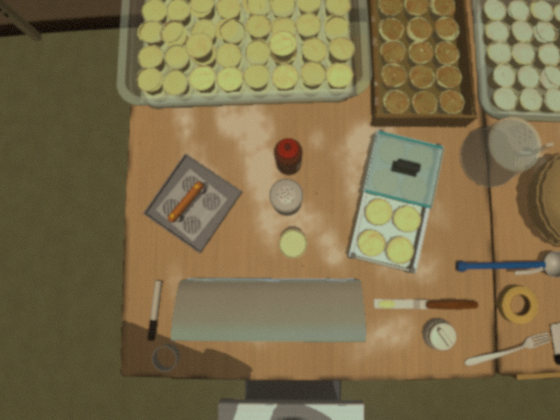

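View pics/scene0.png

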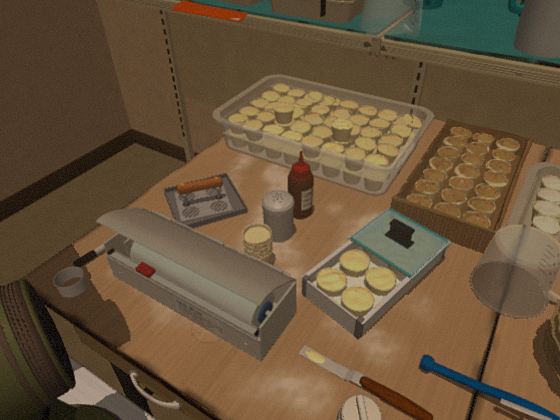

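The top view shows the box with the cover's grip at (406,167), and the stencil's grip at about (188,201). The bottle, shaker and cup stack stand in a column between them. I'll fly over the stencil to look, then go on to the box.

Emit:
apply_moves:
  moves:
    - [-523, -186, -14, 0, 0, 0, 1]
    - [-523, -186, -14, 0, 0, 0, 1]
    - [-523, -186, -14, 0, 0, 0, 1]
    - [-523, -186, -14, 0, 0, 0, 1]
    - [-523, -186, -14, 0, 0, 0, 1]
    - [-523, -186, -14, 0, 0, 0, 1]
    - [-523, -186, -14, 0, 0, 0, 1]
    - [-523, -186, -14, 0, 0, 0, 1]
    - [-523, -186, -14, 0, 0, 0, 1]
    - [-523, -186, -14, 0, 0, 0, 1]

```text
t: 2.6
position: [641.9, 186.8, 269.6]
tool_rot: [[-0.926, 0.376, 0.0], [0.376, 0.926, -0.001], [-0.001, -0.001, -1.0]]
force: [-1.1, 1.0, 0.6]
finger_gap: 85.0
grip_force: 0.0
```

Run:
```python
from h import *
np.set_printoptions(precision=2,suppress=True)
p=snap('wrist'); save(p,'w1.png'); np.savez('w1.npz',**{k:np.array(v) for k,v in p.items()})
print(p['intrinsics'],p['mount'],env.read_state()['joint_positions'])
for th,z in [('stencil_grip',55),('stencil',10),('catch_tray',5)]:
    for b in env.boxes_of(p,th)[:2]:
        uv=np.array(b['position'])*[560,420]; print(th,round(b['conf'],2),uv,atz(p,[uv],z)[0])
```

```text
[[294.49   0.   279.91]
 [  0.   294.49 205.25]
 [  0.     0.     1.  ]] [[  -0.     -0.96   -0.26   67.08]
 [   1.     -0.     -0.     -0.63]
 [  -0.     -0.26    0.96 -118.4 ]
 [   0.      0.      0.      1.  ]] [16.39 25.32  9.58 74.3   0.01 38.38]
stencil_grip 0.88 [288.01 121.88] [579.97 220.71  55.  ]
stencil_grip 0.38 [ 21.39 261.11] [ 607.26 -160.55   55.  ]
stencil 0.75 [290.3 126.5] [586.28 222.52  10.  ]
catch_tray 0.63 [271.82 136.58] [589.08 196.33   5.  ]
catch_tray 0.2 [290.53 124.11] [583.76 224.01   5.  ]
```

View pics/w1.png

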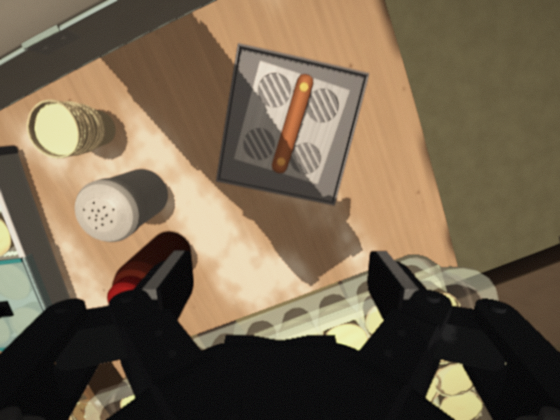

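Emit:
apply_moves:
  moves:
    - [-112, -462, 0, 0, 0, 1.41, 1]
    - [-112, -462, 0, 0, 0, 1.41, 1]
    - [-112, -462, 0, 0, 0, 1.41, 1]
    - [-112, -462, 0, 0, 0, 1.41, 1]
    - [-112, -462, 0, 0, 0, 1.41, 1]
    - [-112, -462, 0, 0, 0, 1.41, 1]
    - [-112, -462, 0, 0, 0, 1.41, 1]
    - [-112, -462, 0, 0, 0, 1.41, 1]
    - [-112, -462, 0, 0, 0, 1.41, 1]
    - [-112, -462, 0, 0, 0, 1.41, 1]

```text
t: 4.05
position: [571.8, -279.1, 270.5]
tool_rot: [[0.216, 0.976, 0.0], [0.976, -0.216, 0.001], [0.001, -0.0, -1.0]]
force: [-0.3, 0.8, 0.6]
finger_gap: 85.0
grip_force: 0.0
```

Run:
```python
from h import *
np.set_printoptions(precision=2,suppress=True)
print(env.read_state()['joint_positions'],env.read_state()['position'])
p=snap('wrist'); save(p,'w2.png'); np.savez('w2.npz',**{k:np.array(v) for k,v in p.items()})
for th,z in [('keeper',30),('cover_grip',79),('insert',50),('cover',56)]:
    for b in env.boxes_of(p,th)[:2]:
        uv=np.array(b['position'])*[560,420]; print(th,round(b['conf'],2),uv,atz(p,[uv],z)[0])
```

```text
[-26.03  21.72   4.4   72.69   0.03  76.45] [ 571.79 -279.07  270.48]
keeper 0.69 [285.88 130.7 ] [ 591.01 -222.33   30.  ]
cover_grip 0.6 [342.61 134.19] [ 646.56 -237.16   79.  ]
insert 0.55 [227.19 131.29] [ 526.41 -208.08   50.  ]
cover 0.6 [343.73 133.81] [ 652.32 -238.73   56.  ]
```

View pics/w2.png

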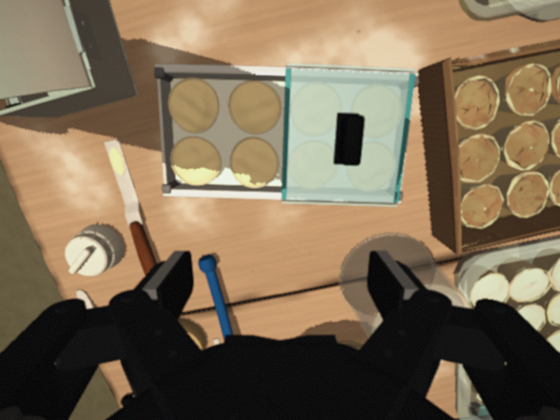

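The wrist view shows the box squarely. The near cups are at about (193,105), (255,107), (196,161) and (254,162), the cover's corners at (287,66), (414,72), (283,201) and (402,204), and the grip at about (350,139). Next I'll fit the poses of the box and the stencil.

```bash
cat > fit.py <<'E'
from h import *
from scipy.optimize import least_squares
np.set_printoptions(precision=2,suppress=True)
def fit(p,M,uv,x0):
    M=np.array(M,float);uv=np.array(uv,float)
    def w(v):
        c,s=np.cos(v[2]),np.sin(v[2]); return np.c_[v[0]+c*M[:,0]-s*M[:,1],v[1]+s*M[:,0]+c*M[:,1],M[:,2]]
    f=lambda v:(proj(p,w(v))-uv).ravel()
    r=least_squares(f,x0,x_scale=[1,1,.01],loss='soft_l1'); print(r.x[:2],np.degrees(r.x[2]));print(f(r.x).reshape(-1,2)); return r.x
E
python3 - <<'E'
from fit import *
p=dict(np.load('w2.npz'));im=p['image']
g=cv2.cvtColor(im,cv2.COLOR_RGB2GRAY)
c=cv2.HoughCircles(cv2.medianBlur(g[60:210,150:420],3),cv2.HOUGH_GRADIENT,1,40,param1=80,param2=18,minRadius=20,maxRadius=34)
print(c[0]+[150,60,0])
m=(im.max(2)<45).astype(np.uint8);m[:105]=0;m[175:]=0;m[:,:325]=0;m[:,375:]=0
n,l,s,ce=cv2.connectedComponentsWithStats(m);k=1+s[1:,4].argmax();print('black',s[k],ce[k])
M=[(-102,31,50),(-34,31,50),(-102,-31,50),(-34,-31,50),(-1,71,56),(137,71,56),(-1,-71,56),(137,-71,56),(-141,68,51),(-141,-68,51)]
uv=[(193,105),(255,107),(196,161),(254,162),(287,66),(414,72),(283,201),(402,204),(157,66),(165,197)]
v=fit(p,M,uv,[580,-220,-.22])
print('grip',v[0]+68*np.cos(v[2]),v[1]+68*np.sin(v[2]), 'black at 94',atz(p,[ce[k]],94))
p=dict(np.load('w1.npz'));im=p['image']
h=cv2.cvtColor(im,cv2.COLOR_RGB2HSV);m=((h[:,:,0]<14)&(h[:,:,1]>150)&(h[:,:,2]>80)).astype(np.uint8);m[:60]=0;m[185:]=0;m[:,:260]=0;m[:,325:]=0
n,l,s,ce=cv2.connectedComponentsWithStats(m);k=1+s[1:,4].argmax();print('bar',s[k],cv2.minAreaRect(np.argwhere(l==k)[:,::-1].astype(np.float32)))
M=[(34,31,6),(34,-31,6),(-34,31,6),(-34,-31,6)]
uv=[(306,158),(259,144),(322,104),(275,88)]
fit(p,M,uv,[583,221,-.8])
E
python3 -c "
import cv2;a=cv2.imread('pics/w1.png')[40:210,210:380];b=cv2.imread('pics/w2.png')[55:215,150:420]
a=cv2.resize(a,None,fx=2.2,fy=2.2,interpolation=2);b=cv2.resize(b,None,fx=1.6,fy=1.6,interpolation=2)
import numpy as np;c=np.zeros((380,806,3),np.uint8);c[:374,:374]=a;c[:256,374:806]=b;cv2.imwrite('pics/c1.png',c[:,:800])"
```

```text
[[255.5 161.5  26.6]
 [255.5 107.5  26.7]
 [191.5 165.5  30.1]
 [188.5 107.5  30.1]]
black [ 335  114   29   51 1257] [348.59 138.72]
[ 588.97 -227.44] -14.108419688961895
[[ 0.68  0.03]
 [ 0.33 -0.6 ]
 [ 0.04  0.33]
 [ 0.97  0.78]
 [-0.35  1.21]
 [ 2.57  0.34]
 [-0.32 -2.44]
 [-2.11 -2.28]
 [-0.92  2.52]
 [-0.43 -5.01]]
grip 654.9143581389815 -244.01678136746898 black at 94 [[ 648.68 -241.6    94.  ]]
bar [ 273   75   39   97 1254] ((292.3979187011719, 123.12110900878906), (14.890836715698242, 99.99321746826172), 16.927515029907227)
[583.66 223.95] -38.76806450823803
[[-0.29 -0.76]
 [ 0.38 -0.72]
 [ 0.51  0.37]
 [-0.62  1.16]]
```

View pics/c1.png

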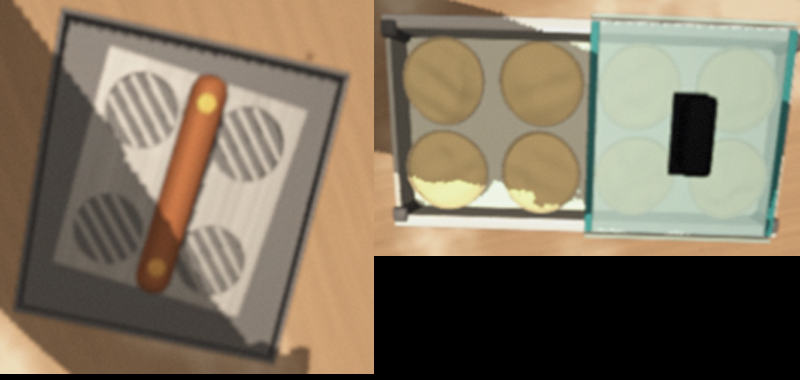

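Emit:
apply_moves:
  moves:
    - [52, 72, 0, 0, 0, 0.028, 1]
    - [52, 72, 0, 0, 0, 0.028, 1]
    - [52, 72, 60, 0, 0, 0.028, 1]
    - [52, 72, 120, 0, 0, 0.028, 1]
    - [52, 72, 160, 0, 0, 0.028, 1]
    - [52, 72, 178, 0, 0, 0.028, 1]
    - [52, 72, 178, 0, 0, 0.028, 1]
    - [52, 72, 178, 0, 0, 0.028, 0]
    - [52, 72, 178, 0, 0, 0.028, 0]
    - [52, 72, 178, 0, 0, 0.028, 0]
  squeeze: 30

```text
t: 5.55
position: [654.1, -245.9, 93.7]
tool_rot: [[0.246, 0.969, 0.002], [0.969, -0.246, -0.001], [-0.0, 0.002, -1.0]]
force: [-0.6, 0.2, -0.2]
finger_gap: 31.7
grip_force: 0.0
```

Emit:
apply_moves:
  moves:
    - [0, 0, 0, 0, 0, 0, 0]
    - [0, 0, 0, 0, 0, 0, 0]
    - [0, 0, 0, 0, 0, 0, 0]
    - [0, 0, 0, 0, 0, 0, 0]

```text
t: 6.05
position: [653.6, -245.8, 93.1]
tool_rot: [[0.246, 0.969, 0.001], [0.969, -0.246, -0.0], [-0.0, 0.001, -1.0]]
force: [-0.5, -0.4, 6.8]
finger_gap: 15.5
grip_force: 32.6
```

Run:
```python
from h import *
p=snap('scene');save(p,'s1.png');print(env.read_state())
```

```text
{'t': 6.1, 'joint_positions': array([-2.06005864e+01,  3.38521732e+01, -3.10012175e-01,  5.57797101e+01,
       -3.51441362e-03,  8.36151272e+01]), 'qvel': array([ 0.01491842, -0.04469056, -0.02324736, -0.03899063, -0.04443561,
       -0.03615929]), 'effort': array([ 1.17330803e-01, -6.38543916e+01,  2.99424344e+01, -5.21565881e-01,
        3.19650129e-02, -5.42216061e-02]), 'position': array([ 653.62469632, -245.70905154,   93.11105228]), 'tool_rot': array([[ 2.45573362e-01,  9.69377565e-01,  9.27686213e-04],
       [ 9.69377993e-01, -2.45573075e-01, -4.14233390e-04],
       [-1.73733799e-04,  1.00100329e-03, -9.99999484e-01]]), 'force': array([-0.93993909, -0.19229374,  5.20231644]), 'ft_torque': array([ 0.03524813,  0.24979231, -0.05070733]), 'grip_force': 32.57941246032715, 'finger_gap': 15.638521589640089}
```

Emit:
apply_moves:
  moves:
    - [0, -15, 0, 0, 0, 0, 0]
    - [0, -35, 0, 0, 0, 0, 0]
    - [0, -55, 0, 0, 0, 0, 0]
    - [0, -75, 0, 0, 0, 0, 0]
    - [0, -95, 0, 0, 0, 0, 0]
    - [0, -115, 0, 0, 0, 0, 0]
    - [0, -128, 0, 0, 0, 0, 0]
    - [0, -134, 0, 0, 0, 0, 0]
    - [0, -137, 0, 0, 0, 0, 0]
    - [0, -137, 0, 0, 0, 0, 0]

```text
t: 7.35
position: [521.8, -212.1, 93.1]
tool_rot: [[0.245, 0.969, 0.003], [0.969, -0.245, -0.0], [0.0, 0.003, -1.0]]
force: [3.4, 0.4, 5.1]
finger_gap: 15.1
grip_force: 32.7
```

Emit:
apply_moves:
  moves:
    - [0, -2, 0, 0, 0, 0, 0]
    - [0, -3, 0, 0, 0, 0, 0]
    - [0, -3, 0, 0, 0, 0, 0]

```text
t: 7.72
position: [521.7, -212.1, 93.1]
tool_rot: [[0.245, 0.969, 0.007], [0.97, -0.245, -0.001], [0.0, 0.007, -1.0]]
force: [13.1, -1.6, -3.0]
finger_gap: 15.4
grip_force: 31.6
```

Emit:
apply_moves:
  moves:
    - [0, 3, 0, 0, 0, 0, 0]
    - [0, 3, 0, 0, 0, 0, 1]
    - [0, 3, 0, 0, 0, 0, 1]
    - [0, 3, 0, 0, 0, 0, 1]
    - [0, 3, 0, 0, 0, 0, 1]
    - [0, 3, -60, 0, 0, 0, 1]
    - [0, 3, -120, 0, 0, 0, 1]
    - [0, 3, -180, 0, 0, 0, 1]
    - [-60, 100, -180, 0, 0, 0, 1]
    - [-60, 100, -180, 0, 0, 0, 1]

```text
t: 8.98
position: [601.4, -295.2, 274.3]
tool_rot: [[0.245, 0.97, 0.003], [0.97, -0.245, -0.002], [-0.001, 0.004, -1.0]]
force: [0.0, -0.3, 0.4]
finger_gap: 85.4
grip_force: 0.0
```

Emit:
apply_moves:
  moves:
    - [0, 0, 0, 0, 0, 0, 1]
    - [0, 0, 0, 0, 0, 0, 1]
    - [0, 0, 0, 0, 0, 0, 1]

```text
t: 9.35
position: [599.1, -293.0, 272.7]
tool_rot: [[0.245, 0.97, -0.0], [0.97, -0.245, 0.0], [0.0, -0.0, -1.0]]
force: [0.1, 0.8, -0.0]
finger_gap: 85.0
grip_force: 0.0
```

Run:
```python
from h import *
print(env.read_state()['position'])
p=snap('wrist'); np.savez('w3.npz',**{k:np.array(v) for k,v in p.items()});im=p['image']
q=snap('top'); np.savez('t3.npz',**{k:np.array(v) for k,v in q.items()})
a=cv2.resize(im[30:250,100:460],None,fx=2.2,fy=2.2,interpolation=2)
cv2.imwrite('pics/w3.png',a[:,:,::-1])
```

```text
[ 599.07623475 -293.0382207   272.6840182 ]
```

View pics/w3.png

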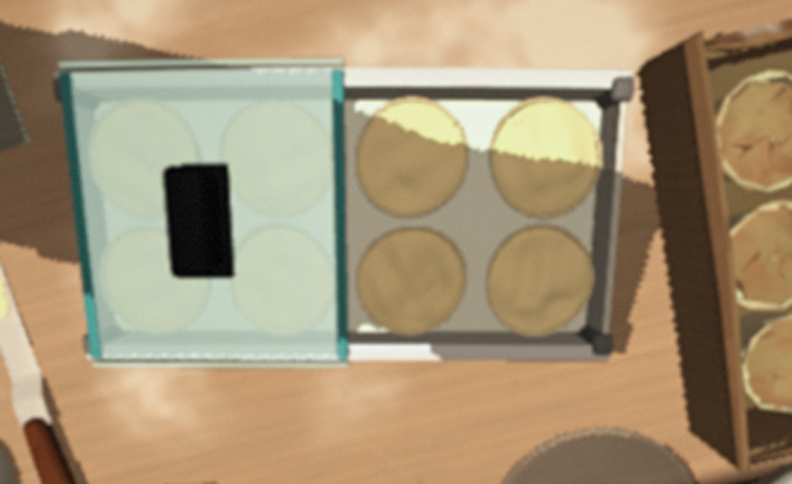

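The cover now sits fully over the near cups and the far four are bare. They are at crop positions (412,157), (546,157), (411,281) and (541,281).

Run:
```python
from fit import *
p=dict(np.load('w3.npz'))
M=[(34,31,50),(102,31,50),(34,-31,50),(102,-31,50),(-102,31,50),(-34,31,50),(-102,-31,50),(-34,-31,50)]
uv=np.array([(412,157),(546,157),(411,281),(541,281),(145,157),(276,154),(155,281),(284,281)])/2.2+[100,30]
a=fit(p,M[:4],uv[:4],[588,-228,-.25]); v=fit(p,M,uv,[588,-228,-.25])
for w in(a,v):print('cups_top',w[0]+68*np.cos(w[2]),w[1]+68*np.sin(w[2]))
```

```text
[ 587.96 -228.07] -14.025522540189908
[[-0.32 -0.03]
 [ 0.41 -0.04]
 [ 0.04  0.1 ]
 [-0.12 -0.01]]
[ 588.58 -227.68] -14.342623121069552
[[ 0.3  -0.36]
 [ 1.03 -0.  ]
 [ 0.34 -0.19]
 [ 0.17  0.02]
 [-1.02  0.21]
 [ 0.43  1.08]
 [-0.65 -0.09]
 [-0.91 -0.23]]
cups_top 653.9301764405252 -244.54986794108444
cups_top 654.4628737066588 -244.52815242424788
```

Emit:
apply_moves:
  moves:
    - [468, -81, 0, 0, 0, -1.14, 1]
    - [468, -81, 0, 0, 0, -1.14, 1]
    - [468, -81, 0, 0, 0, -1.14, 1]
    - [468, -81, 0, 0, 0, -1.14, 1]
    - [468, -81, 0, 0, 0, -1.14, 1]
    - [468, -81, 0, 0, 0, -1.14, 1]
    - [468, -81, 0, 0, 0, -1.14, 1]
    - [468, -81, 0, 0, 0, -1.14, 1]
    - [468, -81, 30, 0, 0, -1.14, 1]
    - [468, -81, 30, 0, 0, -1.14, 1]

```text
t: 10.7
position: [634.1, 180.1, 240.5]
tool_rot: [[-0.779, 0.627, -0.004], [0.627, 0.779, -0.001], [0.002, -0.003, -1.0]]
force: [-0.0, -0.5, 0.3]
finger_gap: 85.4
grip_force: 0.0
```

Emit:
apply_moves:
  moves:
    - [0, 0, 0, 0, 0, 0, 1]
    - [0, 0, 0, 0, 0, 0, 1]
    - [0, 0, 0, 0, 0, 0, 1]

```text
t: 11.08
position: [636.6, 179.3, 243.4]
tool_rot: [[-0.778, 0.628, 0.001], [0.628, 0.778, 0.0], [-0.001, 0.001, -1.0]]
force: [0.5, -0.0, -0.2]
finger_gap: 85.2
grip_force: 0.0
```

Run:
```python
from h import *
print(env.read_state()['position'],env.read_state()['tool_rot'])
p=snap('wrist'); np.savez('w4.npz',**{k:np.array(v) for k,v in p.items()});im=p['image']
a=cv2.resize(im[40:240,180:380],None,fx=3,fy=3,interpolation=2)
cv2.imwrite('pics/w4.png',a[:,:,::-1])
```

```text
[636.62109487 179.25980522 243.36969913] [[-7.77828932e-01  6.28474327e-01  1.47418978e-03]
 [ 6.28475419e-01  7.77829343e-01  4.00899177e-04]
 [-8.94713227e-04  1.23832302e-03 -9.99998833e-01]]
```

View pics/w4.png

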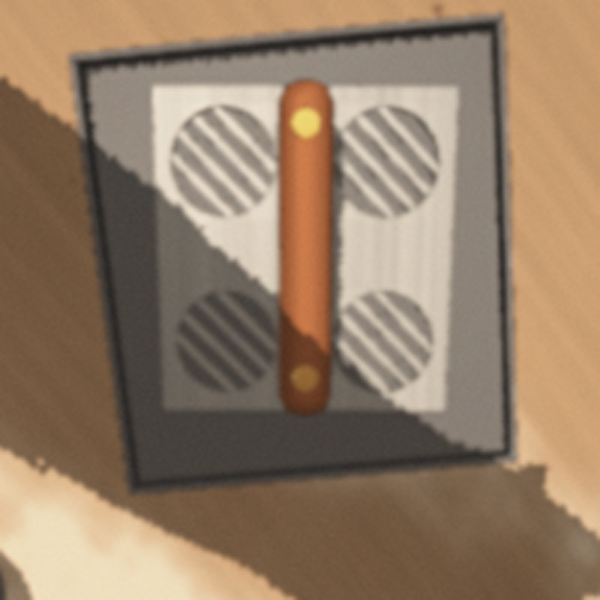

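Run:
```python
from fit import *
p=dict(np.load('w4.npz'))
uv=np.array([(223,160),(387,162),(227,341),(383,341),(152,86),(459,87),(164,410),(445,410),(306,122),(305,378)])/3+[180,40]
for h in(3,):
  M=[(-34,-31,h+3),(-34,31,h+3),(34,-31,h+3),(34,31,h+3),(-61,-57,h+3),(-61,57,h+3),(61,-57,h+3),(61,57,h+3),(-40,0,h+63),(40,0,h+63)]
  v=fit(p,M,uv,[583,222,-.68])
T=np.array([[-.7778,.6285],[.6285,.7778]]).T
print('tool dxy',T@(v[:2]-[636.62,179.26]))
```

```text
[585.45 222.63] -39.1222575939152
[[ 0.23  0.58]
 [-0.15  0.03]
 [-0.04  0.15]
 [-0.26  0.25]
 [ 0.33  0.06]
 [-0.46 -0.03]
 [ 0.11 -0.55]
 [-0.23 -0.39]
 [ 0.16  0.14]
 [ 0.2  -0.39]]
tool dxy [67.06  1.58]
```

Emit:
apply_moves:
  moves:
    - [67, 1.6, 0, 0, 0, 0, 1]
    - [67, 1.6, 20, 0, 0, 0, 1]
    - [67, 1.6, 70, 0, 0, 0, 1]
    - [67, 1.6, 120, 0, 0, 0, 1]
    - [67, 1.6, 160, 0, 0, 0, 1]
    - [67, 1.6, 183, 0, 0, 0, 1]
    - [67, 1.6, 183, 0, 0, 0, 1]
    - [67, 1.6, 183, 0, 0, 0, 1]

```text
t: 12.12
position: [585.9, 223.2, 60.6]
tool_rot: [[-0.778, 0.628, 0.002], [0.628, 0.778, 0.001], [-0.001, 0.001, -1.0]]
force: [0.7, -0.7, 0.9]
finger_gap: 85.5
grip_force: 0.0
```

Emit:
apply_moves:
  moves:
    - [0, 0, 0, 0, 0, 0, 0]
    - [0, 0, 0, 0, 0, 0, 0]
    - [0, 0, 0, 0, 0, 0, 0]
    - [0, 0, 0, 0, 0, 0, 0]
    - [0, 0, 0, 0, 0, 0, 0]
    - [0, 0, 0, 0, 0, 0, 0]
  squeeze: 60

```text
t: 12.88
position: [585.4, 223.2, 59.8]
tool_rot: [[-0.778, 0.628, 0.001], [0.628, 0.778, 0.0], [-0.0, 0.001, -1.0]]
force: [0.3, 0.1, 4.3]
finger_gap: 17.4
grip_force: 60.1
```

Emit:
apply_moves:
  moves:
    - [0, 0, -10, 0, 0, 0, 0]
    - [0, 0, -25, 0, 0, 0, 0]
    - [0, 0, -50, 0, 0, 0, 0]
    - [0, 0, -85, 0, 0, 0, 0]
    - [0, 0, -125, 0, 0, 0, 0]
    - [0, 0, -165, 0, 0, 0, 0]
    - [0, 0, -200, 0, 0, 0, 0]
    - [0, 0, -220, 0, 0, 0, 0]
    - [0, 0, -220, 0, 0, 0, 0]
    - [0, 0, -220, 0, 0, 0, 0]

```text
t: 14.12
position: [584.5, 222.8, 278.5]
tool_rot: [[-0.778, 0.628, -0.001], [0.628, 0.778, -0.0], [0.001, -0.001, -1.0]]
force: [0.4, -0.4, -3.0]
finger_gap: 17.3
grip_force: 59.3
```

Emit:
apply_moves:
  moves:
    - [-20, -18, 0, 0, 0, -0.03, 0]
    - [-55, -51, 0, 0, 0, -0.08, 0]
    - [-95, -88, 0, 0, 0, -0.13, 0]
    - [-138, -127, 0, 0, 0, -0.18, 0]
    - [-181, -167, 0, 0, 0, -0.23, 0]
    - [-224, -207, 0, 0, 0, -0.28, 0]
    - [-267, -246, 0, 0, 0, -0.33, 0]
    - [-307, -283, 0, 0, 0, -0.38, 0]
    - [-336, -310, 0, 0, 0, -0.42, 0]
    - [-348, -321, 0, 0, 0, -0.431, 0]

```text
t: 15.38
position: [653.4, -247.6, 277.0]
tool_rot: [[-0.969, 0.247, -0.003], [0.247, 0.969, 0.001], [0.003, 0.0, -1.0]]
force: [0.1, 0.3, -3.5]
finger_gap: 17.5
grip_force: 59.2
```

Emit:
apply_moves:
  moves:
    - [0, 0, 0, 0, 0, 0, 0]
    - [0, 0, 60, 0, 0, 0, 0]
    - [0, 0, 100, 0, 0, 0, 0]
    - [0, 0, 110, 0, 0, 0, 0]
    - [0, 0, 110, 0, 0, 0, 0]
    - [0, 0, 110, 0, 0, 0, 0]

```text
t: 16.12
position: [655.8, -245.3, 171.9]
tool_rot: [[-0.97, 0.245, 0.003], [0.245, 0.97, -0.001], [-0.004, -0.0, -1.0]]
force: [0.5, -0.6, -1.8]
finger_gap: 17.4
grip_force: 59.1
```

Run:
```python
from h import *
np.set_printoptions(precision=4,suppress=True)
s=env.read_state();print(s['position'],s['tool_rot'],s['force'],s['ft_torque'])
P=[]
for n in('wrist','top','scene'):
    p=snap(n); np.savez('%s5.npz'%n,**{k:np.array(v) for k,v in p.items()});P.append(p['image'])
f=lambda a:cv2.resize(a,(400,300),interpolation=cv2.INTER_AREA)
c=np.vstack([np.hstack([f(P[0]),cv2.resize(P[1][115:280,310:530],(400,300))]),np.hstack([cv2.resize(P[2][90:330,240:560],(400,300)),np.zeros((300,400,3),np.uint8)])])
cv2.imwrite('pics/c5.png',c[:,:,::-1])
```

```text
[ 655.7586 -245.3145  171.8556] [[-0.9696  0.2447  0.0035]
 [ 0.2447  0.9696 -0.0012]
 [-0.0037 -0.0003 -1.    ]] [ 0.4673 -0.6477 -1.7535] [-0.0384  0.0012  0.0194]
```

View pics/c5.png

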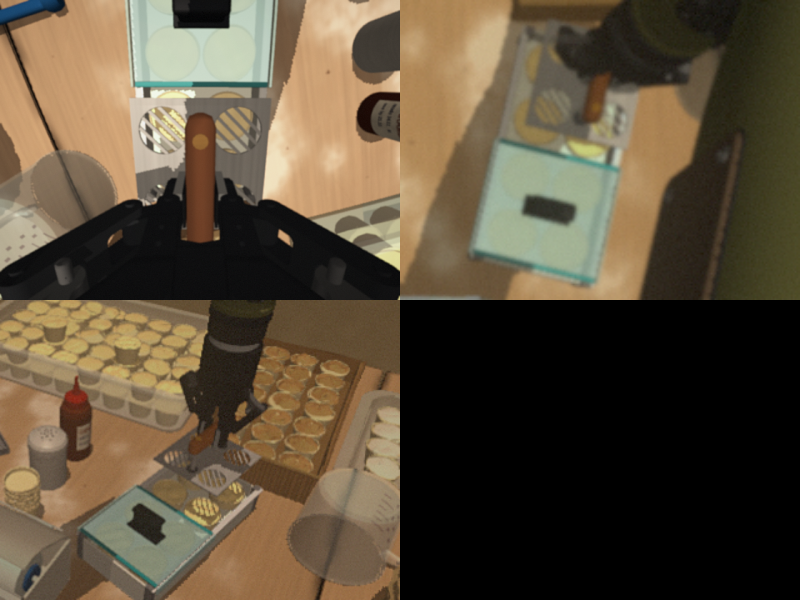

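Run:
```python
from fit import *
p=dict(np.load('wrist5.npz'));im=p['image'].copy()
R=np.array([[-.9696,.2447,.0035],[.2447,.9696,-.0012],[-.0037,-.0003,-1]]);c=np.array([655.76,-245.31,171.86])
# tool coords: plate near-edge corners, holes circles, pin
z=57.;out=[]
circ=[(34+20*np.cos(a),s*31+20*np.sin(a),z-3) for s in(1,-1) for a in np.linspace(0,6.28,40)]
rect=[(61,y,z-3) for y in np.linspace(-57,57,60)]+[(x,s*57,z-3) for s in(1,-1) for x in np.linspace(25,61,20)]
pin=[(40,0,-6)]
uv=proj(p,(R@np.array(circ+rect+pin).T).T+c)
big=cv2.resize(im[100:290,160:410],None,fx=3.1,fy=3.1,interpolation=2)
for u in (uv-[160,100])*3.1: cv2.circle(big,tuple(int(round(k)) for k in u),1,(255,0,0),-1)
cv2.imwrite('pics/o5.png',big[:,:,::-1]); print(big.shape)
q=dict(np.load('w2.npz'))
for zz in(0,100,150):print(zz,atz(q,[(340,275),(435,275),(388,233)],zz))
```

```text
(589, 775, 3)
0 [[ 625.5  -441.3     0.  ]
 [ 764.25 -473.42    0.  ]
 [ 702.75 -391.16    0.  ]]
100 [[ 615.38 -382.9   100.  ]
 [ 718.46 -406.76  100.  ]
 [ 672.77 -345.65  100.  ]]
150 [[ 610.33 -353.7   150.  ]
 [ 695.56 -373.43  150.  ]
 [ 657.78 -322.9   150.  ]]
```

View pics/o5.png

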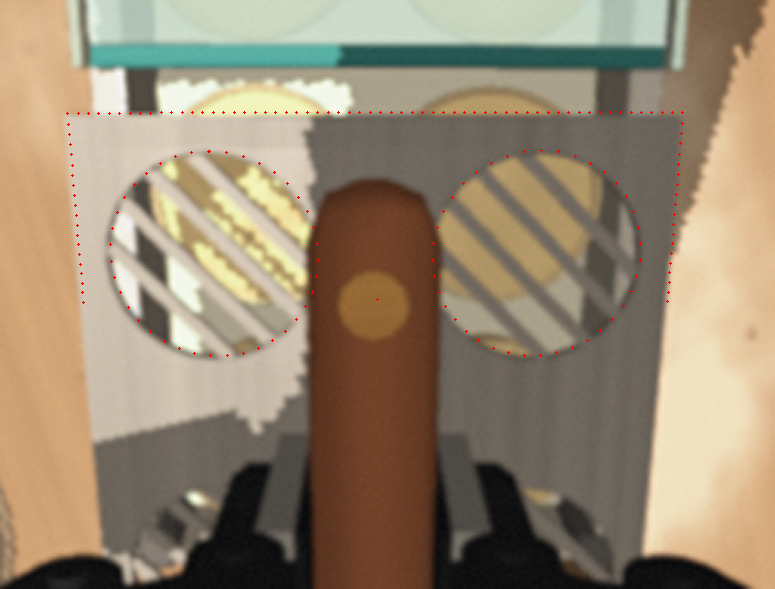

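The overlay matches the held stencil to within 1 mm, so it is gripped as expected, level and straight. Now I'll lower it in stages.

Emit:
apply_moves:
  moves:
    - [0, 0, 15, 0, 0, 0, 0]
    - [0, 0, 30, 0, 0, 0, 0]
    - [0, 0, 35, 0, 0, 0, 0]
    - [0, 0, 35, 0, 0, 0, 0]
    - [0, 0, 35, 0, 0, 0, 0]
    - [0, 0, 35, 0, 0, 0, 0]
    - [0, 0, 35, 0, 0, 0, 0]
    - [0, 0, 35, 0, 0, 0, 0]

```text
t: 17.27
position: [654.4, -245.4, 134.5]
tool_rot: [[-0.969, 0.245, 0.0], [0.245, 0.969, -0.0], [-0.0, -0.0, -1.0]]
force: [0.3, -0.1, -2.9]
finger_gap: 17.1
grip_force: 59.1
```

Run:
```python
from h import *
np.set_printoptions(precision=4,suppress=True)
s=env.read_state();R=np.array(s['tool_rot']);print(s['position'],R,s['force'])
print(R.T@(np.array([654.0,-244.8,119.5])-s['position']))
print(np.degrees(np.arctan2(R[1,1],R[0,1])))
```

```text
[ 654.4094 -245.3782  134.5141] [[-0.9695  0.2453  0.0003]
 [ 0.2453  0.9695 -0.0001]
 [-0.0003 -0.0001 -1.    ]] [ 0.2787 -0.1487 -2.9474]
[ 0.5435  0.461  15.0139]
75.80310665283314
```

Emit:
apply_moves:
  moves:
    - [0.5, 0.5, 5, 0, 0, 0, 0]
    - [0.5, 0.5, 10, 0, 0, 0, 0]
    - [0.5, 0.5, 14, 0, 0, 0, 0]
    - [0.5, 0.5, 15, 0, 0, 0, 0]
    - [0.5, 0.5, 15, 0, 0, 0, 0]
    - [0.5, 0.5, 15, 0, 0, 0, 0]
    - [0.5, 0.5, 15, 0, 0, 0, 0]
    - [0.5, 0.5, 15, 0, 0, 0, 0]

```text
t: 18.27
position: [654.0, -244.8, 119.5]
tool_rot: [[-0.969, 0.245, 0.0], [0.245, 0.969, -0.0], [-0.0, -0.0, -1.0]]
force: [-0.4, -0.0, -2.2]
finger_gap: 16.9
grip_force: 59.1
```

Run:
```python
from fit import *
s=env.read_state();print(s['position'],s['force'])
p=snap('wrist');q=snap('scene')
a=cv2.resize(p['image'][60:290,140:420],None,fx=2,fy=2,interpolation=2);b=q['image'][150:350,320:560]
c=np.zeros((460,800,3),np.uint8);c[:,:560]=a;c[:200,560:]=b
cv2.imwrite('pics/f.png',c[:,:,::-1])
```

```text
[ 654.05 -244.75  119.47] [-0.4  -0.01 -2.15]
```

View pics/f.png

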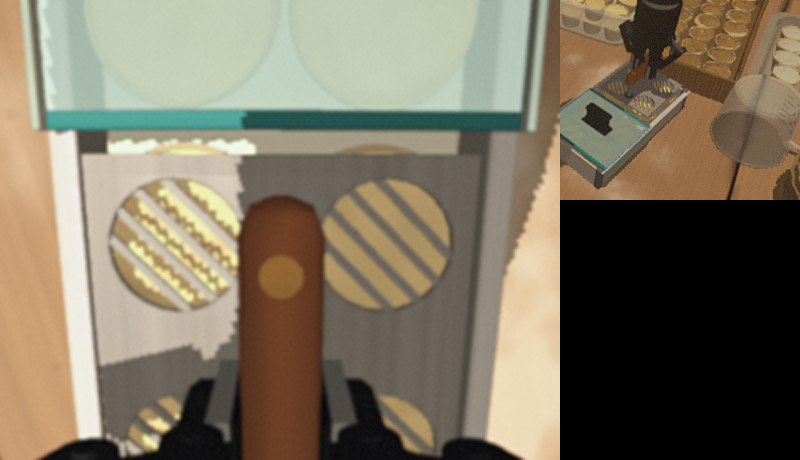

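The openings at crop (177,244) and (386,244) are filled with custard. The plate sits evenly between the box walls and clear of the cover. I'm handing the job in.

```bash
python3 -c "
from plant import env
print(env.job_done())"
```

```text
the job is handed in; nothing more can be done
None
```

The cover is at its stop over the near cups, and the stencil is held level about 1 cm above the four far cups, its openings centred to about 1 mm by measurement; the job was handed in at about 18 s and no verdict came back.

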